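Put a carton away in the touch-latch medicine box

TASK

Press the blue pad on the medicine box's lid to let the lid spring open, then set the green-and-white carton down gently in the free space beside the flat carton that is already inside. Close the lid again and press it fully down so that its catch locks and it stays shut; leave everything else where it is.

Things in the scene. Friction and masses are not known exactly. Their poses are not given: they have to be found in the camera images.
- medicine_box: dark slate box fixed to the bench, 128 (x) by 130 (y) mm, walls 3 mm, rim 64 mm high; origin: centre of its footprint on the bench, z up. The front (-x) carries the black catch housing (to x = -83 mm, 34 mm wide, top at z = 64 mm); the lid's hinge runs along the back (+x), parallel to y. Inside 122 (x) by 124 (y) mm, floor at z = 7 mm
- lid (a joint): pale lid with a green cross, hinged on the box's back edge; angle in rad, growing as it opens: 0 = latched shut, level; 1.65 = fully open, just past upright. A spring opens it in about 1 s. Push-push catch: pressed from 0 down to its stop (-0.038) and let go, it releases and the lid springs open; when the open lid is pushed down to that stop and let go, it locks at 0. Half presses do not switch it
- lid_pad (a point): centre of the top of the ribbed blue press pad (56 mm along the box's y, 22 mm along x) on the lid's front edge; moves with the lid. Latched: x = -72, y = 0, z = 75.5 mm in the box's frame, 140 mm from the hinge axis. Pressing it takes about 2 N against the spring until the hard stop 5 mm below the latched height; at least 4 mm switches the catch
- lid_edge (a point): middle of the lid's free front edge, top side (x = -86, y = 0, z = 74 mm in the box's frame when latched); moves with the lid. The lid is 150 mm from front to back, 138 mm wide and 5 mm thick; a 30 mm catch tongue hangs under it 15 mm from this edge
- lid_hinge (a point): point on the lid's hinge axis, in the middle of the back edge (x = 68, y = 0, z = 66 mm in the box's frame)
- free_space (a point): point on the inner floor in the middle of the free space of the box (x = -4, y = -17, z = 7 mm in the box's frame), between the flat carton and the -y wall; the free space is about 122 mm along the box's x and 90 mm along its y
- green_carton: green-and-white medicine carton, 32 (x) by 90 (y) by 46 mm (z); origin: centre of its underside; stands on the bench
- flat_carton: low white-and-yellow carton, 30 (x) by 105 (y) by 30 mm (z), already in the box along its +y wall, its long side along the box's x; origin: centre of its underside
- red_carton: red-and-white carton, 36 by 100 by 50 mm, on the bench; not to be moved; origin: centre of its underside
- blue_carton: blue-and-white carton, 50 by 98 by 36 mm, on the bench; not to be moved; origin: centre of its underside
- amber_bottle: amber bottle with white cap, 44 mm across, 78 mm tall, standing; not to be moved; origin: centre of its underside
- pill_pot: white pill pot with blue cap, 42 mm across, 62 mm tall, standing; not to be moved; origin: centre of its underside
- marker: white marker pen with red cap, 135 mm long, lying on the bench in front of the robot; not to be moved; origin: centre of its underside
There are look-alikes about, which are no part of the job. What is shaped like the green_carton but brown or purple is not meant.

How it is judged:
By the outcome, as a careful person would: the job done as asked, in the order asked, and still so for the second after the job is handed in, with the robot touching nothing.
It also fails if it takes over 72 s, if anything falls off the work surface, if the arm or the gripper's body presses on something with over 40 N, if the wrist force passes 120 N, or if a joint passes its speed limit or range.

ROBOT

A 6-joint arm with a two-finger parallel gripper is mounted at the origin on a cart in front of the work surface, level with it; the furniture and walls round the work are solid. World frame = base frame: x ahead of the robot, y to its left, z up, the work surface at z = 0. Lengths are in m, angles in rad, forces in N, time in s.
With the tool pointing down it reaches from about 0.25 to 0.775 m from the base axis. Payload 4 kg.
Tool frame: the origin (TCP) lies at the very end of the fingers, on their centre line; the grasp point (between the pads) lies 19 mm behind it; z points along the fingers, y is the line along which they close (so a half turn about z gives the same grasp; the last joint's range is limited). The gripper opens to 94 mm and grips with 3 to 60 N. Pads are 16 mm wide; open, the fingers measure 119 mm over their backs; the gripper's body (75 mm by 177 mm) begins 78 mm behind the grasp point.
Start: joints at [1.211, 0.087, 1.371, -0, 1.684, -0.103], TCP at [0.14, 0.532, 0.206] pointing down, gripper open.
Joint ranges: [-3.1, 3.1], [-0.76, 2.03], [0.27, 2.55], [-1.08, 4.22], [0.17, 2.65], [-2.57, 2.57]. Speed limits (rad/s): [2.79, 2.79, 3.14, 3.14, 3.14, 3.14].

INTERFACE

Orientations are given as [roll, pitch, yaw] about the fixed x, y, z axes, in that order (R = Rz(yaw) Ry(pitch) Rx(roll)).
In Python, from bench import robot, vision gives the robot as it stands.
- The arm moves only by the shell command python3 -m crank 'ROWS'. ROWS is JSON, a list of rows, each a list of 3 entries, a list of its own where there are three numbers: the closure, from 0 (fully open) to 1 (shut), then the shift along the tool's x, y, z in m, then the turn, a rotation vector about the tool's x, y, z in degrees. A call has 1 to 8 rows; each row shifts and turns the commanded pose from where the row before left it, along the tool's axes as they then stand; what a row does not reach is not made up. A row lasts 1/10 s, in which the tool goes at most 50 mm and 8.59 degrees, less where a joint would pass 70% of its speed; a pose out of reach is approached as far as the arm can. A call with a gripper value outside its range is refused whole. The fingers move at their own pace and stop on an object; the grip force is fixed at half the most. Time passes only in rows, so rows that do not move let the fingers close. It gives the time, the measured TCP pose, the force, the opening and the grip force at its end, in the units of the state.
- robot.get_obs(): the state, without advancing time (a new reading comes with each control period).
- vision.snapshot(name): name is "scene" or "top"; returns a dict with "color" (420x560x3 uint8, red, green, blue), "z_map" (420x560 float32, m along the optical axis (not along the pixel's ray), 0 where there is no reading), "fx", "fy", "cx", "cy" (pixels), "R" (3x3) and "t" (3): a world point X has camera coordinates R X + t. Camera axes: x right, y down, z forward; pixel columns grow to the right and rows downward; lengths in m; the calibration is good to about 2 mm. A picture is of the moment at which its call begins.
- robot.close_job(): hands the job in; it is judged then, once.
The state is a dict: "time": time; "joint_positions": joint angles; "qvel": joint speeds; "joint_torque": joint torques, N m; "tool_pos": TCP position; "ee_rot": TCP orientation; "wrist_force": force on the tool from outside, world axes, zero at the start; "wrist_torque": the same for the moment, N m; "width": finger opening in m; "finger_force": force on a finger pad.
Only numpy, scipy, OpenCV 4.12 (cv2) and the standard library are available. Lean on these libraries where they do the work, as an engineer would, in place of code of your own. Each camera call takes 0.05 s, during which the arm holds its last target. There are 200 camera calls.

## Working session

There is one attempt and no reset: what is moved stays moved. The work goes in short steps, Python scripts to look and compute and a shell command to move; the robot and the scene stay as the last step left them, time stands still between calls to the robot, and variables do not carry over. Pictures are saved under pics/ and viewed, at most 10 in all, crops included, and the job is handed in when it is done.

```bash
mkdir -p pics; ls
python3 - <<'E'
from bench import robot, vision
import cv2,numpy as np,pickle
print(robot.get_obs())
for n in ("scene","top"):
    s=vision.snapshot(n); pickle.dump(s,open(f"{n}0.pkl","wb"))
    cv2.imwrite(f"pics/{n}0.png",s["color"][:,:,::-1]); print(n,s["fx"],s["R"],s["t"],(s["z_map"]>0).mean())
E
```

```text
pics
{'time': 0.0, 'joint_positions': array([ 1.21088431e+00,  8.79536271e-02,  1.37225082e+00,  3.68229472e-05,
        1.68354690e+00, -1.03066285e-01]), 'qvel': array([ 1.18520746e-03, -1.59458317e-03,  4.74526188e-05, -2.15930089e-03,
       -9.05491687e-04, -2.08649827e-04]), 'joint_torque': array([ 1.22718331e-03, -3.40189576e+01, -3.02424431e+01,  7.18302839e-02,
        3.31487751e-02, -1.52831631e-04]), 'tool_pos': array([0.13950283, 0.53146429, 0.20430664]), 'ee_rot': array([-3.13944918e+00, -2.58498617e-04,  2.88475075e+00]), 'wrist_force': array([-0.26486413,  0.19792586,  0.47347611]), 'wrist_torque': array([ 0.0623388 , -0.00065374,  0.05209443]), 'finger_force': 0.0, 'width': 0.09439809305345864}
scene 494.1434618965287 [[ 0.83716008 -0.54663244 -0.01886759]
 [-0.31372296 -0.45163365 -0.83522748]
 [ 0.44804119  0.7051383  -0.54958081]] [-0.40667289  0.19890731  1.17629926] 0.9959821428571428
top 396.46382423573914 [[-0.02904999 -0.99955474 -0.00681347]
 [-0.99412559  0.02960184 -0.10410592]
 [ 0.10426126  0.00374917 -0.99454288]] [0.02935196 0.49373205 1.24873762] 0.9961522108843538
```

View pics/top0.png

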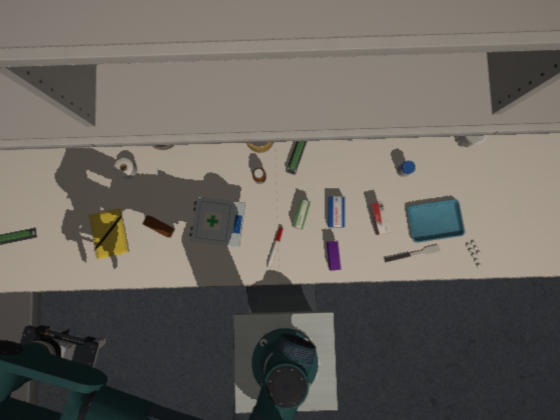

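View pics/scene0.png

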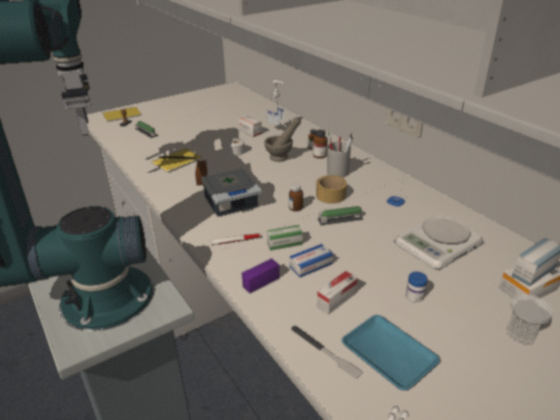

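Top view: medicine box at (212,221) with its blue pad at (238,224), so the front faces image right (world −y). Candidates for the green carton are green/white (302,214), dark-green object (297,155), brown (158,226) and purple (333,255). By the description I choose (302,214). I'll check it in a crop and measure.

```bash
cat > h.py <<'E'
import numpy as np,cv2,pickle
def cloud(s):
    v,u=np.indices(s["z_map"].shape); z=s["z_map"]
    P=np.stack([(u-s["cx"])/s["fx"]*z,(v-s["cy"])/s["fy"]*z,z],-1)
    return (P-s["t"])@s["R"]
def rect(P,m):
    p=P[m]; r=cv2.minAreaRect((p[:,:2]*1000).astype(np.float32)); return r
E
python3 - <<'E'
from h import *
s=pickle.load(open("top0.pkl","rb")); P=cloud(s)
c=s["color"]; x=cv2.resize(c[125:285,180:350],None,fx=4.5,fy=3.7*1.2,interpolation=cv2.INTER_CUBIC)[:600]
x=np.clip(x*1.3,0,255).astype(np.uint8); cv2.imwrite("pics/crop1.png",x[:600,:800,::-1])
def pt(u,v): return P[v,u].round(3)
for n,(u,v) in dict(green=(302,214),dg=(297,155),blue=(336,212),red=(378,217),purple=(333,255),amb=(259,175),cross=(212,221),pad=(238,224),marker=(275,245),shelf=(280,50),shelfedge=(280,133)).items(): print(n,pt(u,v))
Z=P[...,2]
n,l,st,cc=cv2.connectedComponentsWithStats(((Z>0.015)&(Z<0.12)&(P[...,0]>0.2)&(P[...,0]<0.8)).astype(np.uint8))
for i in range(1,n):
    if st[i,4]>60:
        m=l==i; zt=np.percentile(Z[m],90); mm=m&(Z>zt-0.006); print(i,cc[i].round(),st[i,4],"zt",zt.round(3),rect(P,mm),rect(P,m))
hsv=cv2.cvtColor(c,cv2.COLOR_RGB2HSV)
m=np.zeros(Z.shape,bool); m[205:245,225:250]=True
m&=(hsv[...,0]>100)&(hsv[...,0]<125)&(hsv[...,1]>130)
print("pad",m.sum(),P[m].mean(0),rect(P,m))
m=np.zeros(Z.shape,bool); m[205:240,195:228]=True
m&=(hsv[...,0]>50)&(hsv[...,0]<90)&(hsv[...,1]>120)
print("cross",m.sum(),P[m].mean(0),rect(P,m))
E
```

```text
green [ 0.46  -0.07   0.046]
dg [ 0.652 -0.061  0.038]
blue [ 0.464 -0.178  0.037]
red [ 0.443 -0.307  0.049]
purple [ 0.329 -0.162  0.042]
amb [0.582 0.061 0.085]
cross [0.444 0.21  0.078]
pad [0.433 0.13  0.075]
marker [0.365 0.019 0.015]
shelf [0.584 0.001 0.862]
shelfedge [ 0.594 -0.002  0.494]
1 [473. 139.] 219 zt 0.085 ((674.6038208007812, -620.2664184570312), (25.49746322631836, 69.68928527832031), 1.1223162412643433) ((678.4208374023438, -618.0196533203125), (67.68711853027344, 35.925445556640625), 74.08876037597656)
5 [296. 155.] 194 zt 0.04 ((655.1907348632812, -59.82870101928711), (18.412879943847656, 97.41487121582031), 69.43815612792969) ((653.7528686523438, -58.82558059692383), (25.65271759033203, 100.80952453613281), 69.44584655761719)
6 [260. 147.] 134 zt 0.052 ((683.4874267578125, 58.589813232421875), (21.397287368774414, 74.016845703125), 0.7270014882087708) ((686.285888671875, 57.2611198425293), (28.066614151000977, 84.8324966430664), 2.3476107120513916)
7 [163. 147.] 77 zt 0.071 ((685.1320190429688, 366.899169921875), (57.61628341674805, 10.753469467163086), 88.84
[... 2903 characters left out ...]
 15.569452285766602), (13.15446662902832, 72.61222076416016), 69.77179718017578) ((366.4677429199219, 15.569452285766602), (13.15446662902832, 72.61222076416016), 69.77179718017578)
45 [334. 255.] 337 zt 0.05 ((328.627197265625, -165.93096923828125), (89.54618835449219, 31.71639060974121), 3.831289768218994) ((328.3515319824219, -166.0713348388672), (90.2044906616211, 33.14141845703125), 4.1154961585998535)
pad 98 [0.43276226 0.13283583 0.07665237] ((432.7163391113281, 132.78927612304688), (18.097848892211914, 51.364585876464844), 79.5470199584961)
cross 46 [0.44550916 0.20968623 0.07727271] ((445.73944091796875, 209.92764282226562), (23.03694725036621, 22.63155746459961), 37.37746047973633)
```

View pics/crop1.png

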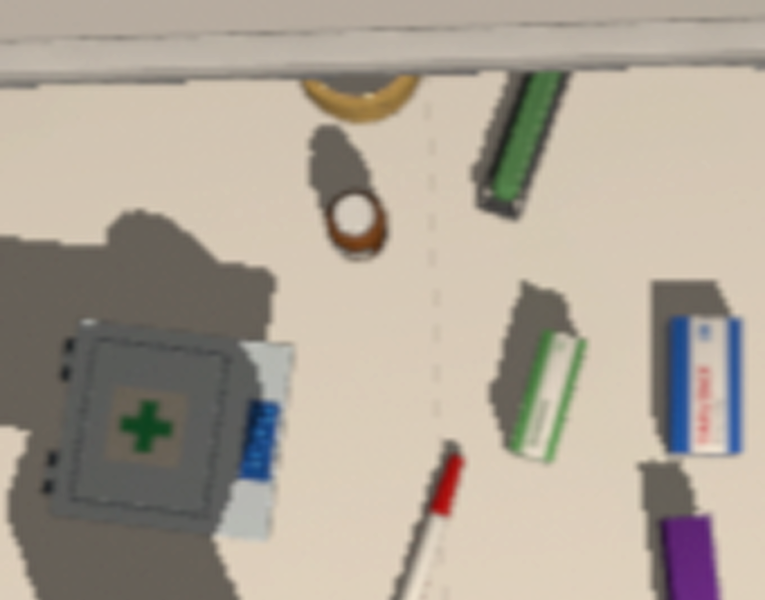

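Crop: the green carton at crop (550,395), i.e. full-frame (302,214), has a white top and green edges and measures 32×90×46 mm, so it is the right one. The dark-green object at crop (530,140) is a stapler-like item. The box origin is about (0.444, 0.203) with yaw about 81°. Turning the tool to the box frame first.

```bash
cat >> h.py <<'E'
from scipy.spatial.transform import Rotation as Ro
O=np.array([.444,.203,0]); YB=81.1
def box(x,y,z): return O+Ro.from_euler('z',YB,degrees=True).apply([x/1e3,y/1e3,z/1e3])
def tobox(p): return (Ro.from_euler('z',-YB,degrees=True).apply(np.array(p)-O)*1e3).round(1)
def go(target,yaw=None):
    from bench import robot
    o=robot.get_obs(); R=Ro.from_euler('xyz',o['ee_rot'])
    print("t",round(o['time'],2),"tcp",o['tool_pos'].round(4),"yaw",np.degrees(o['ee_rot'][2]).round(1),"box",tobox(o['tool_pos']),"F",o['wrist_force'].round(1),"w",round(o['width'],4))
    if yaw is not None:
        G=Ro.from_euler('xyz',[180,0,yaw],degrees=True); print("turn(tool,deg)",np.degrees((R.inv()*G).as_rotvec()).round(2))
    else: G=R
    d=np.array(target)-o['tool_pos']
    print("shift now",(R.inv().apply(d)*1e3).round(1),"after turn",(G.inv().apply(d)*1e3).round(1),"mm")
E
python3 -m crank '[[1,[0,0,0],[0,0,8.4]],[1,[0,0,0],[0,0,8.4]],[1,[0,0,0],[0,0,8.4]],[1,[0,0,0],[0,0,8.4]],[1,[0,0,0],[0,0,8.4]],[1,[0,0,0],[0,0,8.4]],[1,[0,0,0],[0,0,8.4]],[1,[0,0,0],[0,0,8.4]]]'
python3 -m crank '[[1,[0,0,0],[0,0,8.4]],[1,[0,0,0],[0,0,8.4]],[1,[0,0,0],[0,0,0]]]'
python3 -c "
from h import *
go(box(-74,0,110),81.1)"
```

```text
time: 0.9
tool_pos: [0.1396, 0.5316, 0.2048]
ee_rot: [-3.141, 0.001, 1.706]
wrist_force: [0.5, -0.2, 0.3]
width: 0.0334
finger_force: 0.0
time: 1.2
tool_pos: [0.1396, 0.5317, 0.2049]
ee_rot: [-3.141, 0.001, 1.419]
wrist_force: [0.4, -0.6, 0.3]
width: 0.0091
finger_force: 0.0
t 1.2 tcp [0.1396 0.5317 0.2049] yaw 81.3 box [277.6 351.6 204.9] F [ 0.4 -0.6  0.3] w 0.0091
turn(tool,deg) [-0.01  0.07  0.2 ]
shift now [-352.8  350.3   95.2] after turn [-351.6  351.6   94.9] mm
```

```bash
python3 -m crank '[[1,[-0.029,0.029,0],[0,0,0]],[1,[-0.029,0.029,0],[0,0,0]],[1,[-0.03,0.03,0],[0,0,0]],[1,[-0.03,0.03,0],[0,0,0]],[1,[-0.03,0.03,0],[0,0,0]],[1,[-0.03,0.03,0],[0,0,0]],[1,[-0.03,0.03,0],[0,0,0]],[1,[-0.03,0.03,0],[0,0,0]]]'
python3 -m crank '[[1,[-0.03,0.03,0],[0,0,0]],[1,[-0.03,0.03,0],[0,0,0]],[1,[-0.03,0.03,0],[0,0,0]],[1,[-0.023,0.021,0],[0,0,0]],[1,[0,0,0.03],[0,0,0]],[1,[0,0,0.03],[0,0,0]],[1,[0,0,0.03],[0,0,0]],[1,[0,0,0],[0,0,0]]]'
python3 -c "
from h import *
go(box(-74,0,80),81.1)"
```

```text
time: 2.0
tool_pos: [0.3394, 0.2591, 0.2054]
ee_rot: [3.141, -0.0, 1.423]
wrist_force: [0.2, 0.7, 0.1]
width: 0.0003
finger_force: 0.0
time: 2.8
tool_pos: [0.4279, 0.1313, 0.1107]
ee_rot: [-3.132, 0.003, 1.421]
wrist_force: [-0.7, -0.2, -0.4]
width: 0.0006
finger_force: 0.0
t 2.8 tcp [0.4279 0.1313 0.1107] yaw 81.4 box [-73.3   4.8 110.7] F [-0.7 -0.2 -0.4] w 0.0006
turn(tool,deg) [-0.56  0.18  0.32]
shift now [-0.6  5.1 30.6] after turn [-0.7  4.8 30.7] mm
```

Now descend to the pad and press it in steps.

```bash
python3 -m crank '[[1,[-0.001,0.005,0.015],[-0.5,0.1,0]],[1,[0,0,0.015],[0,0,0]],[1,[0,0,0.003],[0,0,0]],[1,[0,0,0.002],[0,0,0]],[1,[0,0,0],[0,0,0]],[1,[0,0,0],[0,0,0]]]'
python3 -m crank '[[1,[0,0,0.0015],[0,0,0]],[1,[0,0,0],[0,0,0]],[1,[0,0,0.0015],[0,0,0]],[1,[0,0,0],[0,0,0]]]'
python3 -m crank '[[1,[0,0,0.0015],[0,0,0]],[1,[0,0,0],[0,0,0]]]'
```

```text
time: 3.4
tool_pos: [0.4372, 0.1306, 0.0816]
ee_rot: [3.131, -0.002, 1.419]
wrist_force: [-0.2, 0.1, -0.3]
width: 0.0006
finger_force: 0.0
time: 3.8
tool_pos: [0.4363, 0.1304, 0.0773]
ee_rot: [3.133, -0.002, 1.419]
wrist_force: [-0.4, 0.6, 0.1]
width: 0.0005
finger_force: 0.0
time: 4.0
tool_pos: [0.4365, 0.1304, 0.0758]
ee_rot: [3.133, -0.002, 1.419]
wrist_force: [0.5, -1.4, -0.1]
width: 0.0005
finger_force: 0.0
```

```bash
python3 -m crank '[[1,[0,0,0.0015],[0,0,0]],[1,[0,0,0],[0,0,0]]]'|grep -E "tool|force"
python3 -m crank '[[1,[0,0,0.0015],[0,0,0]],[1,[0,0,0],[0,0,0]]]'|grep -E "tool|force"
python3 -m crank '[[1,[0,0,0.0015],[0,0,0]],[1,[0,0,0],[0,0,0]]]'|grep -E "tool|force"
```

```text
tool_pos: [0.4366, 0.1304, 0.0745]
wrist_force: [-0.7, -0.4, 1.4]
finger_force: 0.7
tool_pos: [0.4366, 0.1303, 0.0729]
wrist_force: [0.3, -1.1, 0.9]
finger_force: 0.7
tool_pos: [0.4366, 0.1303, 0.0714]
wrist_force: [0.3, -0.0, 1.4]
finger_force: 0.7
```

```bash
python3 -m crank '[[1,[0,0,0.0015],[0,0,0]],[1,[0,0,0],[0,0,0]]]'|grep -E "tool|force"
python3 -m crank '[[1,[0,0,0.0015],[0,0,0]],[1,[0,0,0],[0,0,0]]]'|grep -E "tool|force"
```

```text
tool_pos: [0.4367, 0.1303, 0.0703]
wrist_force: [-0.4, -0.6, 2.5]
finger_force: 1.5
tool_pos: [0.4368, 0.1303, 0.0701]
wrist_force: [-3.6, -1.3, 9.4]
finger_force: 4.8
```

Hard stop reached. Letting go up and away from the lid's arc.

```bash
python3 -m crank '[[1,[-0.01,0,-0.02],[0,0,0]],[1,[-0.045,0,-0.02],[0,0,0]],[0,[-0.045,0,-0.02],[0,0,0]],[0,[-0.01,0,-0.04],[0,0,0]],[0,[0,0,-0.04],[0,0,0]],[0,[0,0,-0.02],[0,0,0]],[0,[0,0,0],[0,0,0]],[0,[0,0,0],[0,0,0]]]'
python3 - <<'E'
from h import *
from bench import robot,vision
s=vision.snapshot("scene"); cv2.imwrite("pics/s1.png",s["color"][:,:,::-1])
go([.4617,-.0692,.2],162)
E
```

```text
time: 5.8
tool_pos: [0.4183, 0.0218, 0.2272]
ee_rot: [3.134, -0.002, 1.419]
wrist_force: [-0.5, -0.2, -0.8]
width: 0.0448
finger_force: 0.0
t 5.85 tcp [0.4178 0.0219 0.2263] yaw 81.3 box [-183.    -2.1  226.3] F [-0.3  0.2  0.4] w 0.0488
turn(tool,deg) [  0.34   0.14 -80.7 ]
shift now [-83.4  57.1  26.4] after turn [-69.9 -73.   26.3] mm
```

View pics/s1.png

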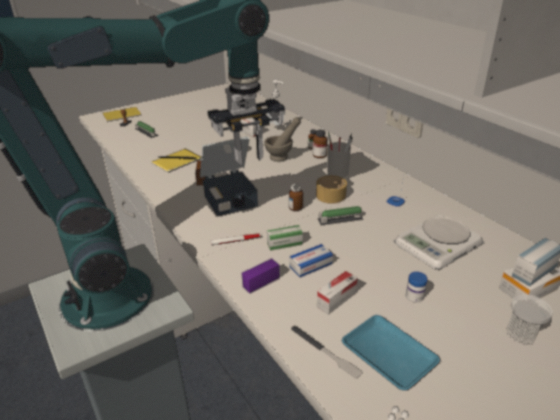

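Lid stands open at about (220,150), and the gripper's wide side lies along its closing direction. Now to the carton.

```bash
python3 -m crank '[[0,[0,0,0],[0,0,-8.1]],[0,[0,0,0],[0,0,-8.1]],[0,[0,0,0],[0,0,-8.1]],[0,[0,0,0],[0,0,-8.1]],[0,[0,0,0],[0,0,-8.1]],[0,[0,0,0],[0,0,-8.1]],[0,[0,0,0],[0,0,-8.1]],[0,[0,0,0],[0,0,-8.1]]]' | grep ee
python3 -m crank '[[0,[0,0,0],[0,0,-8.1]],[0,[0,0,0],[0,0,-8]],[0,[-0.023,-0.024,0.009],[0,0,0]],[0,[-0.023,-0.024,0.009],[0,0,0]],[0,[-0.023,-0.024,0.009],[0,0,0]],[0,[0,0,0],[0,0,0]]]'
python3 -c "
from h import *
go([.4617,-.0692,.1],162)"
```

```text
ee_rot: [3.138, 0.003, 2.556]
time: 7.25
tool_pos: [0.4614, -0.07, 0.1968]
ee_rot: [3.14, 0.0, 2.827]
wrist_force: [0.4, 0.2, -0.1]
width: 0.0938
finger_force: 0.0
t 7.25 tcp [ 0.4614 -0.07    0.1968] yaw 162.0 box [-267.   -59.4  196.8] F [ 0.4  0.2 -0.1] w 0.0938
turn(tool,deg) [ 0.11  0.03 -0.01]
shift now [-0.   0.6 96.8] after turn [-0.   0.8 96.8] mm
```

```bash
python3 -m crank '[[0,[0,0.001,0.035],[0,0,0]],[0,[0,0,0.035],[0,0,0]],[0,[0,0,0.035],[0,0,0]],[0,[0,0,0.03],[0,0,0]],[0,[0,0,0.03],[0,0,0]],[0,[0,0,0.014],[0,0,0]],[0,[0,0,0],[0,0,0]],[0,[0,0,0],[0,0,0]]]'
python3 -m crank '[[1,[0,0,0],[0,0,0]],[1,[0,0,0],[0,0,0]],[1,[0,0,0],[0,0,0]],[1,[0,0,0],[0,0,0]],[1,[0,0,0],[0,0,0]],[1,[0,0,0],[0,0,0]],[1,[0,0,0],[0,0,0]],[1,[0,0,0],[0,0,0]]]'
```

```text
time: 8.05
tool_pos: [0.4635, -0.0661, 0.022]
ee_rot: [3.138, 0.006, 2.831]
wrist_force: [1.0, -0.1, 1.0]
width: 0.0939
finger_force: 0.0
time: 8.85
tool_pos: [0.4642, -0.067, 0.0226]
ee_rot: [3.138, 0.008, 2.831]
wrist_force: [-0.4, 0.4, -0.4]
width: 0.0334
finger_force: 0.1
```

```bash
python3 -m crank '[[0.4,[0,0,0],[0,0,0]],[0.4,[0,0,0],[0,0,0]],[0.4,[0,0,0.004],[0,0,0]],[0.4,[0,0,0.003],[0,0,0]],[1,[0,0,0],[0,0,0]],[1,[0,0,0],[0,0,0]],[1,[0,0,0],[0,0,0]],[1,[0,0,0],[0,0,0]]]'
python3 -m crank '[[1,[0,0,0],[0,0,0]],[1,[0,0,0],[0,0,0]],[1,[0,0,0],[0,0,0]]]'
```

```text
time: 9.65
tool_pos: [0.4645, -0.067, 0.0157]
ee_rot: [3.138, 0.009, 2.831]
wrist_force: [0.3, 0.4, -0.4]
width: 0.0317
finger_force: 30.0
time: 9.95
tool_pos: [0.4645, -0.067, 0.0157]
ee_rot: [3.138, 0.009, 2.831]
wrist_force: [0.6, 0.6, -0.2]
width: 0.0323
finger_force: 30.0
```

```bash
python3 -m crank '[[1,[0,0,-0.01],[0,0,0]],[1,[0,0,-0.03],[0,0,0]],[1,[0,0,-0.04],[0,0,0]],[1,[0,0,-0.04],[0,0,0]],[1,[0,0,-0.03],[0,0,8.1]],[1,[0,0,0],[0,0,8.1]],[1,[0,0,0],[0,0,8.1]],[1,[0,0,0],[0,0,8.1]]]'
python3 -m crank '[[1,[0,0,0],[0,0,8.1]],[1,[0,0,0],[0,0,8.1]],[1,[0,0,0],[0,0,8.1]],[1,[0,0,0],[0,0,8.1]],[1,[0,0,0],[0,0,8.1]],[1,[0,0,0],[0,0,8.1]],[1,[0,0,0],[0,0,0]],[1,[0,0,0],[0,0,0]]]'
python3 -c "
from h import *
go(box(-9,-17,160),81.1)"
```

```text
time: 10.75
tool_pos: [0.4631, -0.067, 0.1668]
ee_rot: [3.134, 0.006, 2.259]
wrist_force: [0.0, 0.1, -1.4]
width: 0.0321
finger_force: 30.0
time: 11.55
tool_pos: [0.463, -0.067, 0.166]
ee_rot: [3.133, -0.002, 1.42]
wrist_force: [-0.8, -0.0, -0.7]
width: 0.0318
finger_force: 30.0
t 11.55 tcp [ 0.463 -0.067  0.166] yaw 81.4 box [-263.8  -60.5  166. ] F [-0.8 -0.  -0.7] w 0.0318
turn(tool,deg) [ 0.52 -0.1   0.26]
shift now [255.  -42.4   6.1] after turn [254.8 -43.5   6. ] mm
```

```bash
python3 -m crank '[[1,[0.03,-0.005,0],[0.5,0,0.3]],[1,[0.03,-0.005,0],[0,0,0]],[1,[0,0,0],[0,0,0]]]' >/dev/null
python3 - <<'E'
from h import *
from bench import vision
s=vision.snapshot("top"); pickle.dump(s,open("top1.pkl","wb"))
c=s["color"]; x=cv2.resize(c[170:270,165:285],None,fx=6,fy=6,interpolation=cv2.INTER_CUBIC)
cv2.imwrite("pics/crop2.png",np.clip(x[:,:,::-1]*1.6,0,255).astype(np.uint8))
P=cloud(s); Z=P[...,2]; B=(P-O)@Ro.from_euler('z',YB,degrees=True).as_matrix()*1e3
m=(abs(B[...,0])<95)&(abs(B[...,1])<75)
mr=m&(Z>.058)&(Z<.072); print("rim",mr.sum(),rect(B/1e3,mr))
mf=m&(Z>.030)&(Z<.046); print("flat",mf.sum(),rect(B/1e3,mf),Z[mf].mean())
mb=m&(Z<.02); print("floor",mb.sum(),rect(B/1e3,mb),np.median(Z[mb]))
E
```

```text
rim 262 ((-5.960182189941406, -0.895233154296875), (129.87939453125, 155.3860626220703), 89.92530822753906)
flat 434 ((-10.575477600097656, -1.7772064208984375), (146.7867889404297, 124.68724822998047), 0.8747338056564331) 0.03801882096364615
floor 1721 ((-1.6902389526367188, 0.04523468017578125), (149.93272399902344, 186.47061157226562), 89.93428039550781) 0.006447339764083497
```

View pics/crop2.png

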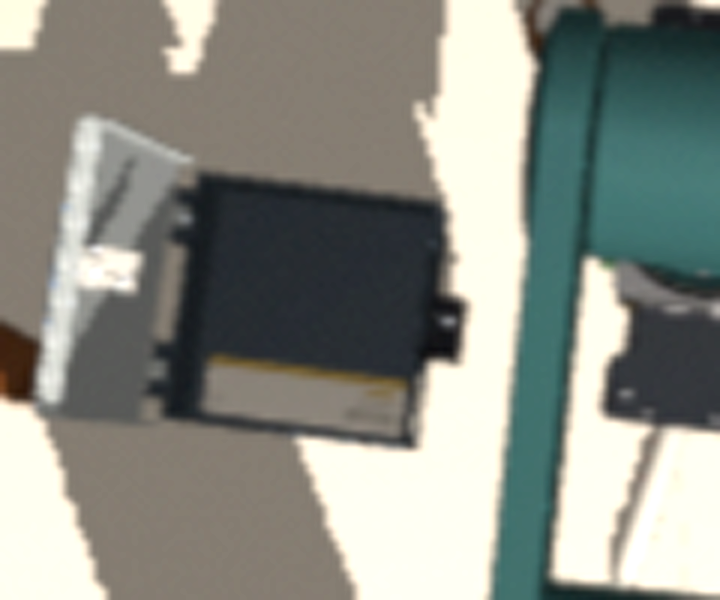

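The crop shows the open box with rim centred at (315,310), the flat carton along the +y wall at (310,390), and the lid at the left. The pose agrees within 1 mm. Moving over the free space.

```bash
python3 -m crank '[[1,[0.032,-0.006,0],[0,0,0]],[1,[0.032,-0.006,0],[0,0,0]],[1,[0.032,-0.006,0],[0,0,0]],[1,[0.032,-0.006,0],[0,0,0]],[1,[0.032,-0.006,0],[0,0,0]],[1,[0.032,-0.004,0],[0,0,0]],[1,[0,0,0],[0,0,0]],[1,[0,0,0],[0,0,0]]]'
python3 -c "
from h import *
go(box(-9,-18,90),81.1)"
```

```text
time: 12.7
tool_pos: [0.4595, 0.1882, 0.1659]
ee_rot: [-3.142, -0.001, 1.413]
wrist_force: [-1.6, -0.4, -0.9]
width: 0.0317
finger_force: 30.0
t 12.7 tcp [0.4595 0.1882 0.1659] yaw 81.0 box [-12.2 -17.6 165.9] F [-1.6 -0.4 -0.9] w 0.0317
turn(tool,deg) [-0.   -0.04 -0.13]
shift now [ 3.2  0.4 75.9] after turn [ 3.2  0.4 75.9] mm
```

```bash
python3 -m crank '[[1,[0.002,0,0.02],[0,0,0]],[1,[0,0,0.03],[0,0,0]],[1,[0,0,0.026],[0,0,0]],[1,[0,0,0],[0,0,0]],[1,[0,0,0],[0,0,0]]]'
python3 -c "
from h import *
go(box(-9,-18,28),81.1)"
```

```text
time: 13.2
tool_pos: [0.4599, 0.1896, 0.0903]
ee_rot: [-3.141, -0.001, 1.41]
wrist_force: [0.5, 0.6, -0.4]
width: 0.0319
finger_force: 30.0
t 13.2 tcp [0.4599 0.1896 0.0903] yaw 80.8 box [-10.8 -17.7  90.3] F [ 0.5  0.6 -0.4] w 0.0319
turn(tool,deg) [-0.02 -0.07 -0.29]
shift now [ 1.7  0.3 62.3] after turn [ 1.8  0.3 62.3] mm
```

```bash
python3 -m crank '[[1,[0.001,0,0.02],[0,0,0]],[1,[0,0,0.02],[0,0,0]],[1,[0,0,0.014],[0,0,0]],[1,[0,0,0.006],[0,0,0]],[1,[0,0,0],[0,0,0]],[1,[0,0,0],[0,0,0]]]'
python3 -c "
from h import *
go(box(-9,-18,23),81.1)"
```

```text
time: 13.8
tool_pos: [0.4607, 0.1921, 0.0312]
ee_rot: [3.14, -0.003, 1.412]
wrist_force: [-0.8, -0.3, -0.8]
width: 0.0317
finger_force: 30.0
t 13.8 tcp [0.4607 0.1921 0.0312] yaw 80.9 box [ -8.2 -18.2  31.2] F [-0.8 -0.3 -0.8] w 0.0317
turn(tool,deg) [ 0.1  -0.15 -0.22]
shift now [-0.8 -0.2  8.2] after turn [-0.8 -0.2  8.2] mm
```

```bash
python3 -m crank '[[1,[0,0,0.004],[0,0,0]],[1,[0,0,0.002],[0,0,0]],[1,[0,0,0.001],[0,0,0]],[1,[0,0,0],[0,0,0]]]'|grep -E "tool|wrist"
python3 -m crank '[[1,[0,0,0.0007],[0,0,0]],[1,[0,0,0],[0,0,0]]]'|grep -E "tool|wrist"
python3 -m crank '[[1,[0,0,0.0007],[0,0,0]],[1,[0,0,0],[0,0,0]]]'|grep -E "tool|wrist"
```

```text
tool_pos: [0.4599, 0.192, 0.0232]
wrist_force: [-0.0, 0.4, -0.8]
tool_pos: [0.46, 0.1921, 0.023]
wrist_force: [-1.1, -0.1, 3.3]
tool_pos: [0.4601, 0.1922, 0.0229]
wrist_force: [-2.1, 0.0, 7.5]
```

Floor contact. Open slightly and rise straight out.

```bash
python3 -m crank '[[0.54,[0,0,-0.0007],[0,0,0]],[0.54,[0,0,0],[0,0,0]],[0.54,[0,0,0],[0,0,0]],[0.54,[0,0,-0.005],[0,0,0]],[0.54,[0,0,-0.02],[0,0,0]],[0.54,[0,0,-0.03],[0,0,0]],[0.54,[0,0,-0.04],[0,0,0]],[0.54,[0,0,-0.04],[0,0,0]]]'
python3 -m crank '[[1,[0,0,-0.04],[0,0,0]],[1,[0,0,-0.04],[0,0,0]],[1,[0,0,-0.04],[0,0,0]],[1,[0,0,-0.03],[0,0,0]],[1,[0,0,0],[0,0,0]]]'
python3 - <<'E'
from h import *
from bench import vision
s=vision.snapshot("scene"); c=s["color"]
x=cv2.resize(c[90:230,150:310],None,fx=4,fy=4,interpolation=cv2.INTER_CUBIC)
cv2.imwrite("pics/crop3.png",np.clip(x[:,:,::-1]*1.3,0,255).astype(np.uint8))
go(box(115,0,260),81.1)
E
```

```text
time: 15.4
tool_pos: [0.4593, 0.1916, 0.1584]
ee_rot: [-3.141, -0.001, 1.412]
wrist_force: [1.0, -0.2, -0.9]
width: 0.0434
finger_force: 0.0
time: 15.9
tool_pos: [0.4615, 0.1919, 0.3133]
ee_rot: [3.132, -0.006, 1.412]
wrist_force: [0.7, 0.5, 0.3]
width: 0.0066
finger_force: 0.0
t 15.95 tcp [0.4607 0.1917 0.3102] yaw 80.9 box [ -8.6 -18.2 310.2] F [-0.3  0.  -0.8] w 0.0026
turn(tool,deg) [ 0.3  -0.25 -0.21]
shift now [123.3 -19.   50.6] after turn [123.6 -18.2  50.2] mm
```

View pics/crop3.png

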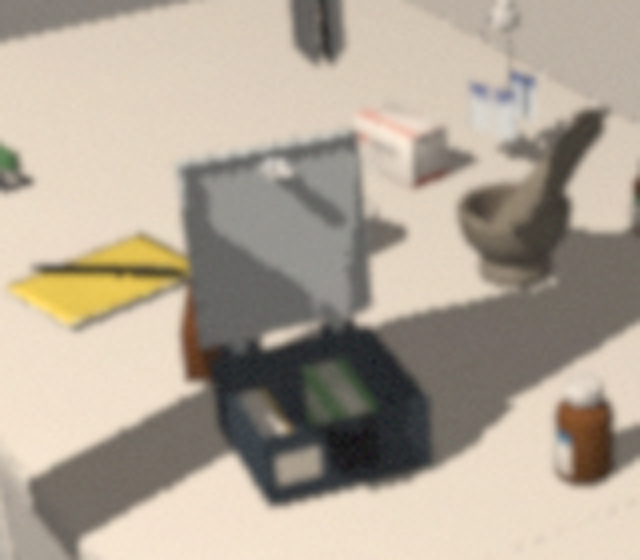

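Carton stands in the free space at (340,390) and the lid is upright. Going behind the lid and computing the closing arc.

```bash
python3 -m crank '[[1,[0.03,-0.004,0],[0,0,0]],[1,[0.03,-0.004,0],[0,0,0]],[1,[0.03,-0.004,0],[0,0,0]],[1,[0.033,-0.006,0],[0,0,0]],[1,[0,0,0],[0,0,0]],[1,[0,0,0.05],[0,0,0]],[1,[0,0,0.04],[0,0,0]],[1,[0,0,0],[0,0,0]]]'
python3 - <<'E'
from h import *
go(box(112,0,204),81.1)
th=np.linspace(1.57,0.03,17); r=np.linspace(138,144,17)
X=68-r*np.cos(th)+9.5*np.sin(th)+8; Z=66+r*np.sin(th)+9.5*np.cos(th)
print(np.c_[th,X,Z].round(1)[[0,8,16]]); print(np.c_[np.diff(X),-np.diff(Z)].round(1).tolist())
E
```

```text
time: 16.75
tool_pos: [0.4566, 0.3126, 0.2071]
ee_rot: [-3.126, 0.011, 1.411]
wrist_force: [-0.1, -0.2, -0.6]
width: 0.0007
finger_force: 0.0
t 16.75 tcp [0.4566 0.3126 0.2071] yaw 80.9 box [110.2   4.5 207.1] F [-0.1 -0.2 -0.6] w 0.0007
turn(tool,deg) [-0.91  0.62 -0.23]
shift now [1.9 4.6 3. ] after turn [1.8 4.5 3.1] mm
[[  1.6  85.4 204. ]
 [  0.8 -15.4 173.8]
 [  0.  -67.7  79.8]]
[[-13.3, -0.6], [-13.4, 0.7], [-13.3, 1.9], [-13.1, 3.2], [-12.7, 4.5], [-12.3, 5.7], [-11.7, 6.9], [-11.0, 8.0], [-10.2, 9.0], [-9.3, 10.0], [-8.3, 10.9], [-7.3, 11.7], [-6.1, 12.4], [-4.9, 12.9], [-3.7, 13.4], [-2.4, 13.7]]
```

```bash
python3 -m crank '[[1,[0,0.004,0.003],[-0.9,0.6,0]],[1,[0,0,0],[0,0,0]],[1,[-0.012,0,0],[0,0,0]],[1,[-0.012,0,0],[0,0,0]],[1,[-0.013,0,-0.001],[0,0,0]],[1,[-0.013,0,0.001],[0,0,0]],[1,[0,0,0],[0,0,0]]]'
python3 - <<'E'
from h import *
from bench import vision
s=vision.snapshot("scene"); c=s["color"]
x=cv2.resize(c[30:230,110:310],None,fx=3,fy=3,interpolation=cv2.INTER_CUBIC)
cv2.imwrite("pics/crop4.png",np.clip(x[:,:,::-1]*1.3,0,255).astype(np.uint8))
go(box(58.6,0,204),81.1)
E
```

```text
time: 17.45
tool_pos: [0.4582, 0.264, 0.2159]
ee_rot: [3.122, -0.013, 1.409]
wrist_force: [1.4, -0.1, 6.2]
width: 0.0006
finger_force: 3.2
t 17.5 tcp [0.4584 0.2648 0.2159] yaw 80.8 box [ 63.3  -4.6 215.9] F [ 1.  -0.5  6.5] w 0.0004
turn(tool,deg) [ 1.1  -0.79 -0.33]
shift now [-4.9 -4.8 11.7] after turn [-4.7 -4.6 11.9] mm
```

View pics/crop4.png

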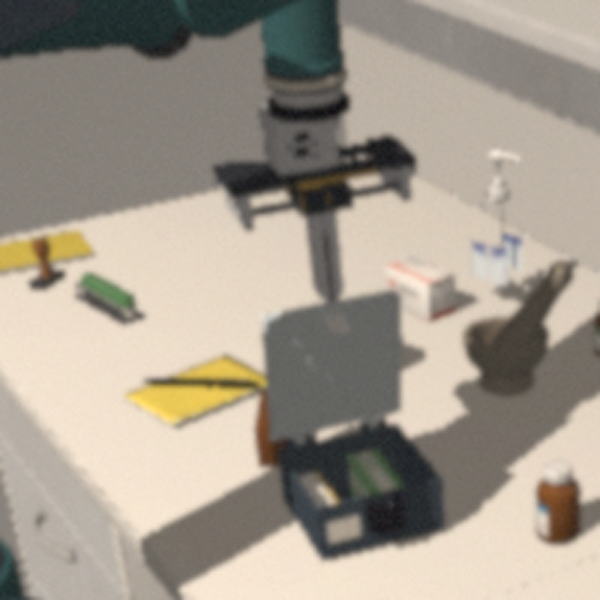

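The picture shows the fingertip only just catching the lid's top edge at (330,300), which is too high. The readings were still settling after the move. Backing off, lowering, and letting it settle.

```bash
python3 -m crank '[[1,[0.01,0,-0.01],[0,0,0]],[1,[0.025,0,0],[1,-0.7,0]],[1,[0.025,-0.004,0],[0,0,0]],[1,[0,0,0],[0,0,0]],[1,[0,0,0],[0,0,0]],[1,[0,0,0],[0,0,0]]]'
python3 -c "
from h import *
go(box(118,0,198),81.1)"
```

```text
time: 18.1
tool_pos: [0.4627, 0.3248, 0.224]
ee_rot: [-3.139, 0.001, 1.411]
wrist_force: [-0.4, 0.7, -0.4]
width: 0.0003
finger_force: 0.0
t 18.1 tcp [0.4627 0.3248 0.224 ] yaw 80.9 box [123.2   0.4 224. ] F [-0.4  0.7 -0.4] w 0.0003
turn(tool,deg) [-0.14  0.06 -0.25]
shift now [-5.1  0.5 26. ] after turn [-5.2  0.4 26. ] mm
```

```bash
python3 -m crank '[[1,[0,0,0.014],[0,0,0]],[1,[0,0,0.014],[0,0,0]],[1,[0,0,0],[0,0,0]],[1,[0,0,0],[0,0,0]],[1,[-0.013,0,0],[0,0,0]],[1,[-0.013,0,0],[0,0,0]],[1,[0,0,0],[0,0,0]],[1,[0,0,0],[0,0,0]]]'
python3 - <<'E'
from h import *
go(box(85.4,0,196),81.1)
th=np.linspace(1.57,0.03,17); r=np.linspace(130,144,17)
X=68-r*np.cos(th)+9.5*np.sin(th)+8; Z=66+r*np.sin(th)+9.5*np.cos(th)
print(np.c_[th,X,Z].round(1)[[0,4,8,12,16]]); print(np.c_[np.diff(X),-np.diff(Z)].round(1).tolist())
E
```

```text
time: 18.9
tool_pos: [0.4591, 0.2997, 0.1972]
ee_rot: [-3.141, -0.002, 1.411]
wrist_force: [-0.2, 0.1, 0.7]
width: 0.0005
finger_force: 0.4
t 18.9 tcp [0.4591 0.2997 0.1972] yaw 80.8 box [9.790e+01 1.000e-01 1.972e+02] F [-0.2  0.1  0.7] w 0.0005
turn(tool,deg) [-0.02 -0.09 -0.27]
shift now [-12.5   0.1   1.2] after turn [-12.5   0.1   1.2] mm
[[  1.6  85.4 196. ]
 [  1.2  34.6 193.3]
 [  0.8 -12.6 170.9]
 [  0.4 -48.7 131.3]
 [  0.  -67.7  79.8]]
[[-12.6, -1.2], [-12.8, 0.1], [-12.8, 1.3], [-12.7, 2.6], [-12.4, 3.8], [-12.1, 5.0], [-11.6, 6.2], [-11.0, 7.3], [-10.3, 8.4], [-9.5, 9.5], [-8.6, 10.4], [-7.6, 11.3], [-6.5, 12.0], [-5.4, 12.7], [-4.1, 13.2], [-2.9, 13.6]]
```

Light contact at x≈98, as expected for 1.65 rad. Pushing along the arc with settling.

```bash
python3 -m crank '[[1,[-0.0125,0,0.001],[0,0,0]],[1,[-0.0126,0,-0.001],[0,0,0]],[1,[-0.0128,0,0],[0,0,0]],[1,[-0.0128,0,0.001],[0,0,0]],[1,[-0.0127,0,0.003],[0,0,0]],[1,[0,0,0],[0,0,0]],[1,[0,0,0],[0,0,0]]]'
python3 -c "
from h import *
go(box(34.6,0,193.3))"
```

```text
time: 19.6
tool_pos: [0.4486, 0.2369, 0.1925]
ee_rot: [-3.14, -0.0, 1.411]
wrist_force: [-0.5, 0.8, 0.5]
width: 0.0003
finger_force: 0.4
t 19.6 tcp [0.4486 0.2369 0.1925] yaw 80.8 box [ 34.2   0.7 192.5] F [-0.5  0.8  0.5] w 0.0003
shift now [ 0.4  0.7 -0.8] after turn [ 0.4  0.7 -0.8] mm
```

Tracking well, in contact. Continue.

```bash
python3 -m crank '[[1,[-0.0124,0,0.003],[0,0,0]],[1,[-0.012,0,0.005],[0,0,0]],[1,[-0.0116,0,0.0062],[0,0,0]],[1,[-0.011,0,0.0073],[0,0,0]],[1,[0,0,0],[0,0,0]],[1,[0,0,0],[0,0,0]]]' |grep -E "tool|force"
python3 -c "
from h import *
go(box(-12.6,0,170.9))"
python3 -m crank '[[1,[-0.0103,0,0.0084],[0,0,0]],[1,[-0.0095,0,0.0095],[0,0,0]],[1,[-0.0086,0,0.0104],[0,0,0]],[1,[-0.0076,0,0.0113],[0,0,0]],[1,[0,0,0],[0,0,0]],[1,[0,0,0],[0,0,0]]]' |grep -E "tool|force"
python3 -c "
from h import *
go(box(-48.7,0,131.3))"
```

```text
tool_pos: [0.4409, 0.1904, 0.1706]
wrist_force: [-0.2, 0.0, 0.6]
finger_force: 0.4
t 20.2 tcp [0.4409 0.1904 0.1706] yaw 80.8 box [-13.    1.2 170.6] F [-0.2  0.   0.6] w 0.0005
shift now [ 0.4  1.1 -0.3] after turn [ 0.4  1.1 -0.3] mm
tool_pos: [0.4348, 0.1548, 0.1307]
wrist_force: [-0.6, 0.0, 1.2]
finger_force: 0.5
t 20.8 tcp [0.4348 0.1548 0.1307] yaw 80.8 box [-49.    1.6 130.7] F [-0.6  0.   1.2] w 0.0006
shift now [ 0.3  1.6 -0.7] after turn [ 0.3  1.6 -0.7] mm
```

```bash
python3 -m crank '[[1,[-0.0065,0.001,0.012],[0,0,0]],[1,[-0.0054,0,0.0127],[0,0,0]],[1,[-0.0045,0,0.0132],[0,0,0]],[1,[-0.003,0,0.0125],[0,0,0]],[1,[0,0,0],[0,0,0]],[1,[0,0,0],[0,0,0]]]' |grep -E "tool|force"
python3 -m crank '[[1,[0,0,0.003],[0,0,0]],[1,[0,0,0.003],[0,0,0]],[1,[0,0,0],[0,0,0]],[1,[0,0,0],[0,0,0]]]'|grep -E "tool|force"
python3 -m crank '[[1,[0,0,0.0015],[0,0,0]],[1,[0,0,0],[0,0,0]],[1,[0,0,0.001],[0,0,0]],[1,[0,0,0],[0,0,0]]]'|grep -E "tool|force"
```

```text
tool_pos: [0.4324, 0.1357, 0.0801]
wrist_force: [-1.5, -0.9, 1.5]
finger_force: 0.6
tool_pos: [0.4335, 0.1361, 0.0751]
wrist_force: [-0.6, -1.4, 1.3]
finger_force: 0.7
tool_pos: [0.4334, 0.1363, 0.0724]
wrist_force: [0.7, -1.1, 0.9]
finger_force: 0.7
```

```bash
python3 -m crank '[[1,[0,0,0.0015],[0,0,0]],[1,[0,0,0],[0,0,0]]]'|grep -E "tool|force"
python3 -m crank '[[1,[0,0,0.0015],[0,0,0]],[1,[0,0,0],[0,0,0]],[1,[0,0,0],[0,0,0]]]'|grep -E "tool|force"
python3 -m crank '[[1,[0,0,0.001],[0,0,0]],[1,[0,0,0],[0,0,0]],[1,[0,0,0],[0,0,0]]]'|grep -E "tool|force"
```

```text
tool_pos: [0.4333, 0.1363, 0.0707]
wrist_force: [0.9, -0.9, 1.8]
finger_force: 0.7
tool_pos: [0.4334, 0.1363, 0.0704]
wrist_force: [-1.0, -1.5, 5.8]
finger_force: 3.0
tool_pos: [0.4335, 0.1362, 0.0702]
wrist_force: [-2.4, -1.9, 9.8]
finger_force: 5.0
```

Hard stop. Let go slowly at first, then clear and look.

```bash
python3 -m crank '[[1,[0,0,-0.004],[0,0,0]],[1,[0,0,-0.005],[0,0,0]],[1,[0,0,-0.01],[0,0,0]],[1,[0,0,-0.03],[0,0,0]],[1,[0,0,-0.04],[0,0,0]],[1,[-0.03,0,-0.03],[0,0,0]],[1,[-0.04,0,0],[0,0,0]],[1,[-0.04,0,0],[0,0,0]]]'|grep -E "time|tool|force"
python3 -m crank '[[1,[-0.04,0,0],[0,0,0]],[1,[-0.04,0,0],[0,0,0]],[1,[0,0,0],[0,0,0]],[1,[0,0,0],[0,0,0]]]'|grep -E "time|tool|force"
python3 - <<'E'
from h import *
from bench import vision
T=vision.snapshot("top"); S=vision.snapshot("scene")
a=cv2.resize(T["color"][125:285,90:410],None,fx=2.2,fy=1.9); b=cv2.resize(S["color"][90:330,120:460],(704,290))
cv2.imwrite("pics/end.png",np.clip(np.vstack([a[:304,:704],b])[:,:,::-1]*1.3,0,255).astype(np.uint8))
P=cloud(T); B=(P-O)@Ro.from_euler('z',YB,degrees=True).as_matrix()*1e3
m=(abs(B[...,1])<60)&(B[...,0]>-84)&(B[...,0]<55)&(B[...,2]<300); print("lid z",np.percentile(B[...,2][m],[2,10,50,90,98]).round(1))
E
```

```text
time: 23.8
tool_pos: [0.4164, 0.0269, 0.1892]
wrist_force: [0.4, 0.2, 0.2]
finger_force: 0.0
time: 24.2
tool_pos: [0.4032, -0.0516, 0.1875]
wrist_force: [-0.3, 0.8, -0.6]
finger_force: 0.0
lid z [ 5.4 72.8 76.2 79.3 81.1]
```

View pics/end.png

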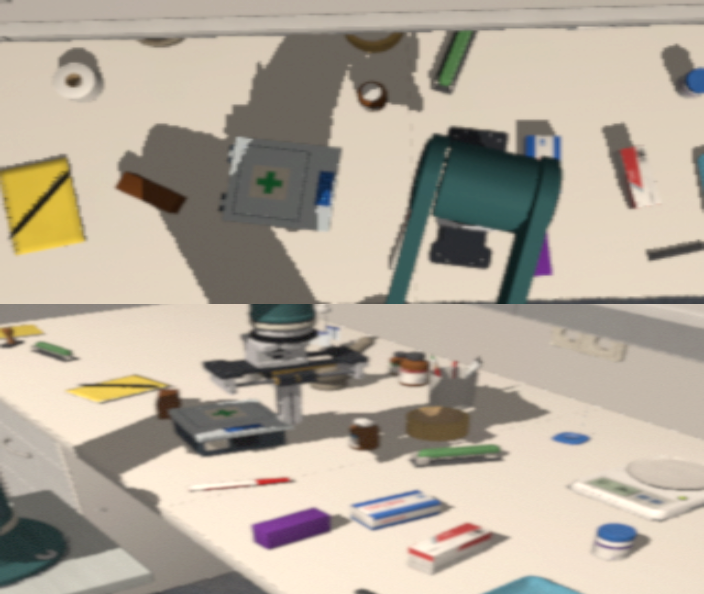

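The lid is shut and level at (268,182) in the upper panel, median height 76 mm, and has stayed so for more than 1 s since release. The other objects are in place and the robot is clear.

```bash
python3 -c "
from bench import robot
print(robot.close_job())"
```

```text
the job is handed in; nothing more can be done
None
```

The green-and-white carton is in the box's free space, the lid is latched shut and stayed shut after release, and nothing else looked moved in the last pictures; the job was handed in at about 24 s.

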